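Load a scent pod in the counter tester and hold its shutter fully open

ROBOT

A 6-joint arm with a two-finger parallel gripper is mounted at the origin on a cart in front of the work surface, level with it; the furniture and walls round the work are solid. World frame = base frame: x ahead of the robot, y to its left, z up, the work surface at z = 0. Lengths are in m, angles in degrees, forces in N, time in s.
With the tool pointing down it reaches from about 0.25 to 0.775 m from the base axis. Payload 4 kg.
Tool frame: the origin (TCP) lies midway between the tips of the shut fingers; the grasp point (between the pads) lies grasp_offset behind it (grasp_offset is the distance from the TCP to the grasp point, in m); z points along the fingers, y is the line along which they close (so a half turn about z gives the same grasp; the last joint's range is limited). The gripper opens to 85 mm and grips with 20 to 120 N. Pads are 22 mm wide; open, the fingers measure 114 mm over their backs; the gripper's body (76 mm by 85 mm) begins 54 mm behind the grasp point. The pads swing forward as they close: fully open they stand 13 mm farther back than shut.
Start: joints at [-72.313, 4.996, 78.535, -0, 96.463, -5.907], TCP at [0.22, -0.504, 0.231] pointing down, gripper open.
Joint ranges: [-177.83, 177.83], [-43.37, 116.18], [15.69, 146.23], [-61.86, 241.86], [9.47, 152.12], [-147.06, 147.06]. Speed limits (degrees/s): [159.86, 159.86, 180, 180, 180, 180].

INTERFACE

Orientations are given as [roll, pitch, yaw] about the fixed x, y, z axes, in that order (R = Rz(yaw) Ry(pitch) Rx(roll)).
In Python, from rig import read_state, snapshot, camera_params, close_job, outline_of, grasp_offset gives the robot as it stands.
- The arm moves only by the tool arm_command, never from a script. Its argument "deltas" is a list of rows, each an object with "travel": the shift along the tool's x, y, z as a fraction of full scale, a list of three; "roll": the turn about the tool's z as a fraction of full scale; "jaw": the opening, from -1 (shut) to 1 (fully open). In form: [{"travel": [x, y, z], "roll": roll, "jaw": jaw}, ...]. A call has 1 to 20 rows; each row shifts and turns the commanded pose from where the row before left it, along the tool's axes as they then stand; what a row does not reach is not made up. Full scale, the value 1, is 3 cm for a shift and 4 degrees for a turn. A row lasts 1/12 s, in which the tool goes at most 41.7 mm and 7.16 degrees, less where a joint would pass 70% of its speed; a pose out of reach is approached as far as the arm can. A call with a number of a shift or a turn outside -1 to 1 is refused whole. A call with a gripper value outside its range is refused whole. The fingers move at their own pace and stop on an object; the grip force is fixed at half the most. Time passes only in rows, so rows that do not move let the fingers close. It gives the time, the measured TCP pose, the force, the opening and the grip force at its end, in the units of the state.
- read_state(): the state, without advancing time (a new reading comes with each control period).
- snapshot(name): name is "scene" or "side" or "wrist"; returns (picture, depth): 420x560x3 uint8, red, green, blue; 420x560 float32, m along the optical axis (not along the pixel's ray), 0 where there is no reading.
- camera_params(name): a dict with "fov_y" (degrees; the focal length in pixels is half the picture's height over the tangent of half this angle, whatever the lens; pixels are square), "cx", "cy" (the principal point, pixels), "distortion" ([k1, k2, p1, p2, k3] as OpenCV has them; the pictures are not rectified), "world_to_cam" (4x4, takes a point from world to camera coordinates). Camera axes: x right, y down, z forward; pixel columns grow to the right and rows downward; lengths in m; the calibration is good to about 2 mm. A picture is of the moment at which its call begins: read the wrist's pose just before it. camera_params takes no time and is no camera call; for the wrist camera it gives the pose at the moment of the call.
- close_job(): hands the job in; it is judged then, once.
Trained networks look in the newest picture that a camera, given by its name, has taken for a name from the list of things; names that differ only in an ending like _2 or _b are one class to them, and where a whole thing is asked for, a point or a joint stands for the part that bears it (a point fixed in the world has none). Each returns a list of dicts, best first, with "conf" (0 to 1); they miss things now and then, are a little off and sometimes report something else, mostly with a low value. They report only what shows in the picture. A call takes as long as a camera call.
- outline_of(query, camera): "mask" (420x560 bool, what is visible of it) and "position" ([column, row] in pixels, amid what is visible of it).
The state is a dict: "time": time; "joints": joint angles; "joint_vel": joint speeds; "joint_efforts": joint torques, N m; "ee_pos": TCP position; "tcp_rot": TCP orientation; "force": force on the tool from outside, world axes, zero at the start; "torque": the same for the moment, N m; "width": finger opening in m; "gripper_force": force on a finger pad.
Only numpy, scipy, OpenCV 4.12 (cv2) and the standard library are available. Lean on these libraries where they do the work, as an engineer would, in place of code of your own. Each camera call takes 0.05 s, during which the arm holds its last target. There are 200 camera calls.

TASK

A customer wants to smell the rose pod. Take the pod with the rose-pink cap from the wooden rest, turn it so that its brass key rib faces the notch of the tester's brass collar, seat it fully home and let go of it. Then grip the black spring-return dial, turn it clockwise past the first two clicks to the third (three red dots) and hold it there: the program finishes while the gripper is still holding the dial open. Leave the other pods and everything standing round the tester where they are.

Things in the scene. Friction and masses are not known exactly. Their poses are not given: they have to be found in the camera images.
- rose_pod: the pod to load: loose upright round scent pod, about 120 g, 100 mm high. White body 36 mm across up to 66 mm (bottom edge bevelled 2 mm); rose-pink cap 34 mm across from 71 to 100 mm: grip it there. Origin: centre of its underside, z up, key rib on its own -x side. Starts upright in one of the rest's three recesses, rib within about 95 degrees of facing the robot
- rib (a point): lower end of the rose pod's brass key rib, 22 mm from the pod's axis on its -x side. The rib is 5 mm wide, rounded below, reaches 25 mm from the axis and spans 42 to 57 mm above the pod's foot. A brass tick on top of the cap points the same way; the other pods are alike
- sage_pod: same pod with a grey-green cap, in the rest; stays there
- blue_pod: same pod with a blue cap, in the rest; stays there
- rest: fixed light wooden block 66 x 216 x 16 mm with three round recesses 54 mm wide and 8 mm deep, 75 mm apart along its y axis, the middle one at its centre. Origin: centre of its underside
- tester: fixed scent tester: cream housing on an oak plinth, 130 (x) x 210 (y) x 60 mm, deck at 60 mm, front towards its own -x. On the deck: brass collar round the pod's well at y = +52 mm, black dial at y = -52 mm. A brass horn with a dark shutter disc (swung aside by the dial) juts out of the front below the collar, up to 60 mm, under 85 mm high. Origin: centre of its underside
- well (a point): centre of the well's floor, 20 mm above the tester's foot; the pod's foot rests here when home. The well is 41 mm across, so the pod has 2.5 mm play all round. Same axes as the tester: a pod that is home has this frame's orientation, its rib in the notch (about 6 degrees of play either way). A pod turned wrong stays 12 mm proud
- notch (a point): middle of the notch in the brass collar, at the collar's top, 54 mm above the well's floor and 23 mm in front (-x) of its axis. The collar stands 14 mm above the deck, 41 mm inner (44 mm in its top 3 mm) and 52 mm outer diameter; the notch is 10 mm wide and goes down to the deck; a red line on the deck leads to it
- dial (a joint): angle of the dial, rad: 0 = shut (its rest), growing clockwise seen from above. Clicks (detents) at 0.42, 0.84 and 1.26 (third, full); end stop at 1.36. A spring always drives it back to 0 when let go, from every click. Turning takes up to about 0.3 N m, with a hump of resistance before each click; about 0.18 N m must be held at the third click
- dial_grip (a point): on the dial's vertical axis, 84 mm above the tester's foot, at the height to grip. The grip is an upright bar 46 mm long, 13 mm thick, from 68 to 96 mm above the tester's foot, over a round skirt 55 mm wide. This frame turns with the dial, x along the bar to its white pointer end; at rest x points 0.625 rad left (anticlockwise) of the tester's x
- dropper_0: amber dropper bottle with black top, 36 x 36 x 100 mm, loose bystander; origin under its centre
- dropper_2: amber dropper bottle with black top, 36 x 36 x 100 mm, loose bystander; origin under its centre
- balm_tin_0: flat round balm tin 47 x 47 x 15 mm, loose bystander; origin under its centre
- cream_jar_1: cream jar with bamboo lid 68 x 68 x 58 mm, loose bystander; origin under its centre
- soap_2: pink wrapped soap bar 53 x 78 x 26 mm, loose bystander; origin under its centre
- candle_glass: candle in a glass 70 x 70 x 78 mm, loose bystander; origin under its centre

How it is judged:
By the outcome, as a careful person would: the job done as asked, in the order asked, and still so for the second after the job is handed in, while the arm keeps its last pose, push and grip.
It also fails if it takes over 48 s, if anything falls off the work surface, if the arm or the gripper's body presses on something with over 40 N, if the wrist force passes 120 N, or if a joint passes its speed limit or range.

## Working session

There is one attempt and no reset: what is moved stays moved. The work goes in short steps, Python scripts to look and compute and a tool call to move; the robot and the scene stay as the last step left them, time stands still between calls to the robot, and variables do not carry over. Pictures are saved under pics/ and viewed, at most 10 in all, crops included, and the job is handed in when it is done.

Besides the shell and the picture viewer there is one more tool, called after "Request:" as name([rows], argument=value, ...), one row to a line, values as JSON. arm_command: Moves the arm, as the interface text tells. Shift numbers are shares of 3 cm and turn numbers shares of 4 degrees, none past 1 either way. Its arguments: {"type":"object","properties":{"deltas":{"type":"array","items":{"type":"object","properties":{"travel":{"type":"array","items":{"type":"number"}},"roll":{"type":"number"},"jaw":{"type":"number"}}}}},"required":["deltas"]}

```bash
ls; mkdir -p pics
cat > h.py <<'E'
import numpy as np, cv2
from rig import *
def cam(n):
    p=camera_params(n); f=210/np.tan(np.radians(p['fov_y']/2))
    K=np.array([[f,0,p['cx']],[0,f,p['cy']],[0,0,1.]]); return K,np.array(p['distortion'],float),np.array(p['world_to_cam'])
def rays(c,uv):
    K,d,T=c; q=cv2.undistortPointsIter(np.array(uv,float).reshape(-1,1,2),K,d,None,None,(3,50,1e-9)).reshape(-1,2)
    R=T[:3,:3]; return -R.T@T[:3,3], np.c_[q,np.ones(len(q))]@R
def at_z(c,uv,z):
    o,r=rays(c,uv); return o+r*((z-o[2])/r[:,2])[:,None]
def cloud(c,dep,mask):
    v,u=np.nonzero(mask&(dep>0)); o,r=rays(c,np.c_[u,v]); return o+r*dep[v,u][:,None]
def proj(c,P):
    K,d,T=c; return cv2.projectPoints(np.array(P,float).reshape(-1,3),cv2.Rodrigues(T[:3,:3])[0],T[:3,3],K,d)[0].reshape(-1,2)
E
python3 - <<'E'
from h import *
print(grasp_offset, read_state())
for n in ['scene','side','wrist']:
    c=cam(n); im,d=snapshot(n); cv2.imwrite(f'pics/{n}0.png',im[...,::-1]); np.savez(f'{n}0.npz',im=im,d=d)
    print(n,'campos',rays(c,[[280,210]])[0].round(3), c[0][0,0])
    for q in (['rose_pod','sage_pod','blue_pod','rest','tester','rib','dial','notch','dial_grip'] if n!='wrist' else []):
        for o in outline_of(q,n)[:2]:
            P=cloud(c,d,o['mask']); 
            print(q,round(o['conf'],2),np.round(o['position']),o['mask'].sum(), np.percentile(P,[2,50,98],axis=0).round(3).tolist() if len(P) else '')
E
```

```text
pics
0.0187 {'time': 0.0, 'joints': array([-7.23129117e+01,  5.04065457e+00,  7.86278605e+01,  2.40167486e-04,
        9.64639710e+01, -5.90779572e+00]), 'joint_vel': array([ 0.03316434,  0.03282914, -0.00077703, -0.02390391, -0.03594929,
        0.01340379]), 'joint_efforts': array([ 2.62064541e-04, -3.51868808e+01, -3.13264775e+01, -7.01231534e-05,
        1.09912734e-02, -3.64078304e-06]), 'ee_pos': array([ 0.21997955, -0.50352373,  0.23009682]), 'tcp_rot': array([-1.79868242e+02, -1.38739313e-02,  2.35948948e+01]), 'force': array([ 0.08986479, -0.68163178,  0.40117135]), 'torque': array([-0.0357188 ,  0.01004894,  0.01206347]), 'gripper_force': 0.0, 'width': 0.08508819150590295}
scene campos [0.388 1.168 1.155] 484.451668942332
rose_pod 0.81 [298. 277.] 295 [[0.465, 0.332, 0.021], [0.479, 0.355, 0.088], [0.497, 0.364, 0.112]]
sage_pod 0.67 [305. 257.] 235 [[0.46, 0.26, 0.031], [0.474, 0.28, 0.087], [0.491, 0.288, 0.112]]
rest 0.65 [299. 301.] 706 [[0.447, 0.245, 0.002], [0.466, 0.382, 0.015], [0.516, 0.451, 0.021]]
tester 0.65 [303. 194.] 2238 [[0.437, -0.15, 0.005], [0.524, -0.0
[... 1395 characters left out ...]
 -0.142, 0.008], [0.519, 0.002, 0.061], [0.591, 0.063, 0.09]]
rib 0.87 [274. 297.] 554 [[0.464, 0.335, 0.02], [0.477, 0.358, 0.083], [0.496, 0.365, 0.111]]
rib 0.32 [334. 348.] 1109 [[0.312, 0.37, 0.001], [0.341, 0.416, 0.027], [0.37, 0.449, 0.03]]
dial 0.5 [293. 172.] 211 [[0.513, -0.11, 0.065], [0.533, -0.09, 0.076], [0.559, -0.075, 0.098]]
notch 0.58 [291. 197.] 2973 [[0.435, -0.147, 0.004], [0.518, -0.001, 0.061], [0.593, 0.062, 0.088]]
notch 0.44 [306. 158.] 201 [[0.507, -0.247, 0.012], [0.523, -0.235, 0.047], [0.54, -0.226, 0.093]]
dial_grip 0.72 [295. 173.] 218 [[0.513, -0.111, 0.065], [0.533, -0.09, 0.077], [0.556, -0.075, 0.098]]
wrist campos [ 0.294 -0.472  0.374] 367.4786523992297
```

Run:
```python
import cv2,numpy as np
a=cv2.imread('pics/side0.png');cv2.imwrite('pics/v1.png',cv2.resize(a[110:390,160:440],(600,600),interpolation=cv2.INTER_CUBIC))
```

```text
(no output)
```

View pics/v1.png

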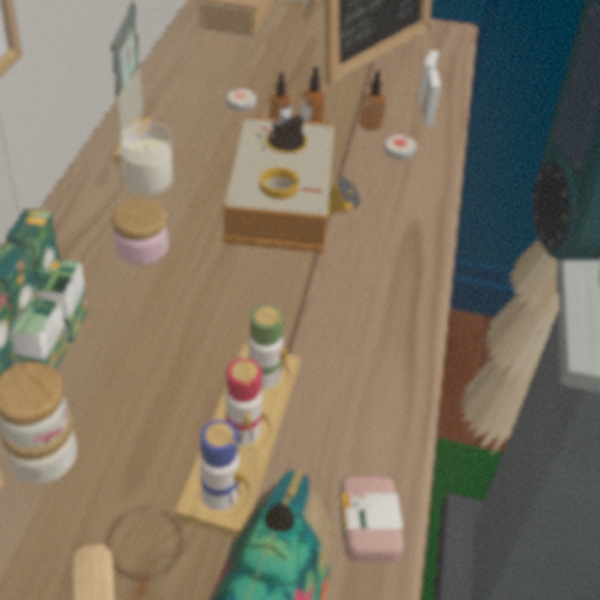

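Request:
arm_command([
  {"travel":[0,0,0],"roll":1,"jaw":1},
  {"travel":[0,0,0],"roll":1,"jaw":1},
  {"travel":[0,0,0],"roll":1,"jaw":1},
  {"travel":[0,0,0],"roll":1,"jaw":1},
  {"travel":[0,0,0],"roll":1,"jaw":1},
  {"travel":[0,0,0],"roll":0.9,"jaw":1},
])

```text
time: 1.55
ee_pos: [0.2201, -0.504, 0.2313]
tcp_rot: [180.0, -0.0, -0.2]
force: [0.7, -0.0, 0.9]
width: 0.0855
gripper_force: 0.0
```

Request:
arm_command([
  {"travel":[0.42,-0.97,-0.06],"roll":0,"jaw":1},
  {"travel":[0.42,-0.97,-0.06],"roll":0,"jaw":1},
  {"travel":[0.42,-0.97,-0.06],"roll":0,"jaw":1},
  {"travel":[0.42,-0.97,-0.06],"roll":0,"jaw":1},
  {"travel":[0.42,-0.97,-0.06],"roll":0,"jaw":1},
  {"travel":[0.42,-0.97,-0.06],"roll":0,"jaw":1},
  {"travel":[0.42,-0.97,-0.06],"roll":0,"jaw":1},
  {"travel":[0.42,-0.97,-0.06],"roll":0,"jaw":1},
  {"travel":[0.42,-0.97,-0.06],"roll":0,"jaw":1},
  {"travel":[0.42,-0.97,-0.06],"roll":0,"jaw":1},
  {"travel":[0.42,-0.97,-0.06],"roll":0,"jaw":1},
  {"travel":[0.42,-0.97,-0.06],"roll":0,"jaw":1},
  {"travel":[0.42,-0.97,-0.06],"roll":0,"jaw":1},
  {"travel":[0.42,-0.97,-0.06],"roll":0,"jaw":1},
  {"travel":[0.42,-0.97,-0.06],"roll":0,"jaw":1},
  {"travel":[0.42,-0.97,-0.06],"roll":0,"jaw":1},
  {"travel":[0,0,0],"roll":0,"jaw":1},
  {"travel":[0,0,0],"roll":0,"jaw":1},
])

```text
time: 3.05
ee_pos: [0.4221, -0.0372, 0.2602]
tcp_rot: [180.0, -0.0, 0.2]
force: [-0.4, -0.6, -0.4]
width: 0.0854
gripper_force: 0.0
```

Run:
```python
from h import *
s=read_state();print(s['time'],s['ee_pos'],s['tcp_rot'],s['joints'].round(1))
n='wrist';c=cam(n); im,d=snapshot(n); cv2.imwrite('pics/w1.png',im[...,::-1]); np.savez('w1.npz',im=im,d=d,K=c[0],D=c[1],T=c[2])
print(rays(c,[[280,210]]))
for q in ['tester','dial','notch']:
    for o in outline_of(q,n)[:1]:
        P=cloud(c,d,o['mask']); print(q,round(o['conf'],2),np.round(o['position']),o['mask'].sum(), np.percentile(P,[2,50,98],axis=0).round(3).tolist())
```

```text
3.05 [ 0.42205054 -0.03723217  0.26021795] [ 1.79976233e+02 -4.77547746e-03  2.14107537e-01] [-12.7 -11.6  91.   -0.  100.5  77.1]
(array([ 0.50310979, -0.03742593,  0.40317041]), array([[-0.31782704,  0.00241023, -0.94816266]]))
tester 0.87 [284.  65.] 32975 [[0.435, -0.15, 0.02], [0.521, -0.039, 0.061], [0.574, 0.051, 0.096]]
notch 0.62 [499. 161.] 1922 [[0.42, -0.272, 0.007], [0.437, -0.255, 0.053], [0.452, -0.245, 0.098]]
```

View pics/w1.png

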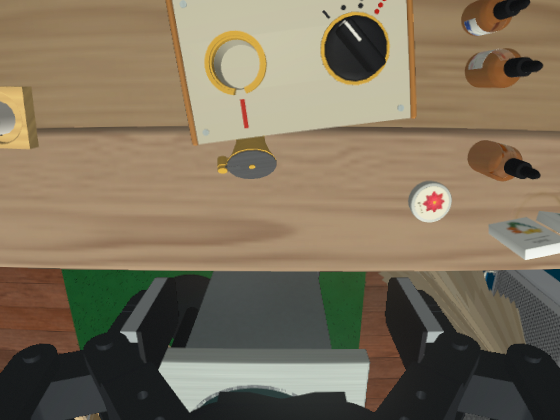

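Run:
```python
from h import *
z=np.load('w1.npz');c=(z['K'],z['D'],z['T']);im=z['im'];d=z['d'];hsv=cv2.cvtColor(im,cv2.COLOR_RGB2HSV).astype(int)
H,S,V=hsv[...,0],hsv[...,1],hsv[...,2]
def box(u0,v0,u1,v1):
    m=np.zeros(d.shape,bool);m[v0:v1,u0:u1]=1;return m
brass=(H>14)&(H<32)&(S>120)&(V>90)
P=cloud(c,d,brass&box(195,20,278,105));print('collar z',np.percentile(P[:,2],[10,50,90,97]))
from scipy.optimize import least_squares
# circular fit of outer contour of collar brass at top plane
def circ(m,zz,r=None):
    cs=cv2.findContours(m.astype(np.uint8),0,1)[0];k=max(cs,key=cv2.contourArea).reshape(-1,2)
    Q=at_z(c,k,zz)[:,:2]
    f=lambda p:np.hypot(*(Q-p[:2]).T)-p[2]
    s=least_squares(f,[*Q.mean(0),.025],loss='soft_l1',f_scale=.0007);return s.x,np.abs(s.fun).mean()
print('collar',circ(brass&box(195,20,278,100),.074))
m=cv2.morphologyEx((brass|(V<70)).astype(np.uint8),cv2.MORPH_OPEN,np.ones((5,5)))>0
print('dial ring',circ(m&box(312,5,400,90),.0625))
red=((H<8)|(H>172))&(S>130)&(V>80)
Q=at_z(c,np.argwhere(red&box(225,92,260,135))[:,::-1],.06)[:,:2]
vx=cv2.fitLine(Q.astype(np.float32),cv2.DIST_HUBER,0,.001,.001).ravel();print('red',vx,'yaw',np.degrees(np.arctan2(vx[1],vx[0])),Q.min(0),Q.max(0))
# deck
P=cloud(c,d,box(170,0,420,145)&(S<60)&(V>140));P=P[abs(P[:,2]-.06)<.004]
print('deck z',np.median(P[:,2]))
# front edge: min x per y bin
b=np.arange(P[:,1].min()+.01,P[:,1].max()-.01,.004)
E=np.array([[np.percentile(P[abs(P[:,1]-y)<.002,0],1),y] for y in b]);k=np.polyfit(E[:,1],E[:,0],1)
print('front edge yaw',np.degrees(-np.arctan(k[0])),'x at y0',k[1],np.std(E[:,0]-np.polyval(k,E[:,1])))
w=(V>150)&(S<50)&box(340,15,365,45);Q=at_z(c,np.argwhere(w)[:,::-1],.096)[:,:2];print('pointer',Q.mean(0),len(Q))
cv2.imwrite('pics/v2.png',cv2.resize(im[0:180,160:430,::-1],(800,533),interpolation=cv2.INTER_CUBIC))
```

```text
collar z [0.06886539 0.07358714 0.07506447 0.07559248]
collar (array([0.52373993, 0.00190146, 0.02454938]), np.float64(0.002539950123765104))
dial ring (array([ 0.53564222, -0.1017324 ,  0.02689575]), np.float64(0.0029251238608818428))
red [ 0.99328554  0.11568869  0.48098594 -0.00354225] yaw 6.6433487 [ 0.46853043 -0.00616827] [ 4.93522028e-01 -2.65788942e-04]
deck z 0.06035360458571576
front edge yaw 6.578000488775814 x at y0 0.46048019101476056 0.001954872200311259
pointer [ 0.54693506 -0.09192236] 81
```

View pics/v2.png

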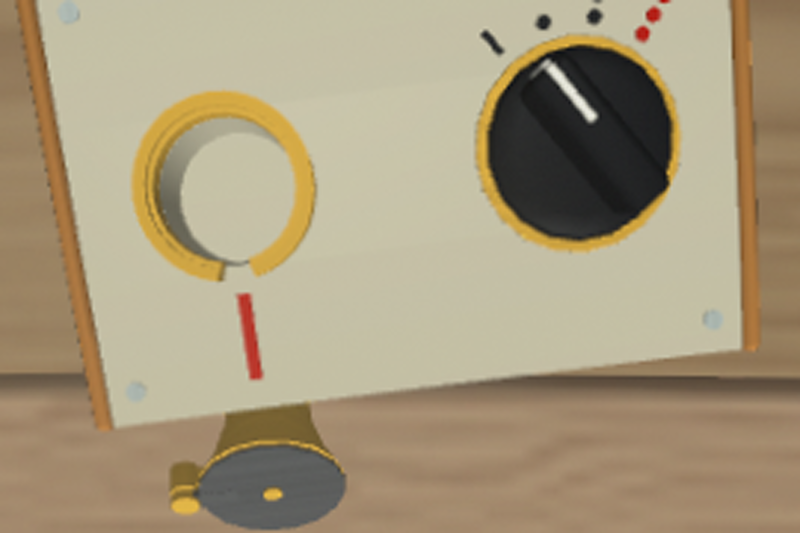

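Request:
arm_command([
  {"travel":[0.17,-0.93,0],"roll":0,"jaw":1},
  {"travel":[0.17,-0.93,0],"roll":0,"jaw":1},
  {"travel":[0.17,-0.93,0],"roll":0,"jaw":1},
  {"travel":[0.17,-0.93,0],"roll":0,"jaw":1},
  {"travel":[0.17,-0.93,0],"roll":0,"jaw":1},
  {"travel":[0.17,-0.93,0],"roll":0,"jaw":1},
  {"travel":[0.17,-0.93,0],"roll":0,"jaw":1},
  {"travel":[0.17,-0.93,0],"roll":0,"jaw":1},
  {"travel":[0.17,-0.93,0],"roll":0,"jaw":1},
  {"travel":[0.17,-0.93,0],"roll":0,"jaw":1},
  {"travel":[0.17,-0.93,0],"roll":0,"jaw":1},
])

```text
time: 4.17
ee_pos: [0.4786, 0.2683, 0.26]
tcp_rot: [180.0, -0.0, -0.2]
force: [0.6, -0.6, 0.3]
width: 0.0853
gripper_force: 0.0
```

Request:
arm_command([
  {"travel":[0,0,0],"roll":-1,"jaw":1},
  {"travel":[0,0,0],"roll":-1,"jaw":1},
  {"travel":[0,0,0],"roll":-1,"jaw":1},
  {"travel":[0,0,0],"roll":-1,"jaw":1},
  {"travel":[0,0,0],"roll":-1,"jaw":1},
  {"travel":[0,0,0],"roll":-1,"jaw":1},
  {"travel":[0,0,0],"roll":-1,"jaw":1},
  {"travel":[0,0,0],"roll":-1,"jaw":1},
  {"travel":[0,0,0],"roll":-1,"jaw":1},
  {"travel":[0,0,0],"roll":-1,"jaw":1},
  {"travel":[0,0,0],"roll":-1,"jaw":1},
  {"travel":[0,0,0],"roll":-1,"jaw":1},
  {"travel":[0,0,0],"roll":-1,"jaw":1},
  {"travel":[0,0,0],"roll":-1,"jaw":1},
  {"travel":[0,0,0],"roll":-1,"jaw":1},
  {"travel":[0,0,0],"roll":-1,"jaw":1},
  {"travel":[0,0,0],"roll":-1,"jaw":1},
  {"travel":[0,0,0],"roll":-1,"jaw":1},
  {"travel":[0,0,0],"roll":-1,"jaw":1},
  {"travel":[0,0,0],"roll":-1,"jaw":1},
])

```text
time: 5.83
ee_pos: [0.4786, 0.2668, 0.26]
tcp_rot: [-180.0, 0.0, 80.0]
force: [-0.7, 0.1, 0.5]
width: 0.0853
gripper_force: 0.0
```

Request:
arm_command([
  {"travel":[0,0,0],"roll":-1,"jaw":1},
  {"travel":[0,0,0],"roll":-1,"jaw":1},
  {"travel":[0,0,0],"roll":-0.5,"jaw":1},
  {"travel":[0,0,0],"roll":0,"jaw":1},
  {"travel":[0,0,0],"roll":0,"jaw":1},
])

```text
time: 6.25
ee_pos: [0.4784, 0.2673, 0.26]
tcp_rot: [-180.0, 0.0, 89.8]
force: [0.4, 0.3, 0.4]
width: 0.0852
gripper_force: 0.0
```

Run:
```python
from h import *
s=read_state();print(s['time'],s['ee_pos'],s['tcp_rot'],s['joints'].round(1))
n='wrist';c=cam(n); im,d=snapshot(n); cv2.imwrite('pics/w2.png',im[...,::-1]); np.savez('w2.npz',im=im,d=d,K=c[0],D=c[1],T=c[2])
for q in ['rose_pod','rib','rest']:
    for o in outline_of(q,n)[:2]:
        P=cloud(c,d,o['mask']); print(q,round(o['conf'],2),np.round(o['position']),o['mask'].sum(), np.percentile(P,[2,50,98],axis=0).round(3).tolist())
u,v=proj(c,[0.477,.352,.108])[0].astype(int);print(u,v)
cr=im[max(0,v-70):v+70,max(0,u-90):u+90,::-1]
cv2.imwrite('pics/v3.png',np.hstack([cv2.resize(cr,(500,389),interpolation=cv2.INTER_CUBIC),cv2.resize(im[...,::-1],(300,225)).repeat(1,0)[:389] if 0 else cv2.copyMakeBorder(cv2.resize(im[...,::-1],(300,225)),0,164,0,0,0)]))
```

```text
6.25 [0.47838946 0.26726786 0.25999934] [-1.79992346e+02  1.67600674e-02  8.98192903e+01] [23.3  4.5 75.8 -0.  99.7 23.4]
rose_pod 0.6 [284.  93.] 1562 [[0.466, 0.329, 0.066], [0.481, 0.345, 0.108], [0.496, 0.363, 0.11]]
rib 0.72 [143.  32.] 4089 [[0.314, 0.369, 0.006], [0.345, 0.401, 0.026], [0.372, 0.429, 0.028]]
rib 0.63 [282.  94.] 1613 [[0.466, 0.328, 0.01], [0.481, 0.344, 0.108], [0.497, 0.362, 0.11]]
rest 0.88 [279.  72.] 8213 [[0.447, 0.246, 0.007], [0.482, 0.352, 0.016], [0.514, 0.424, 0.018]]
278 81
```

View pics/v3.png

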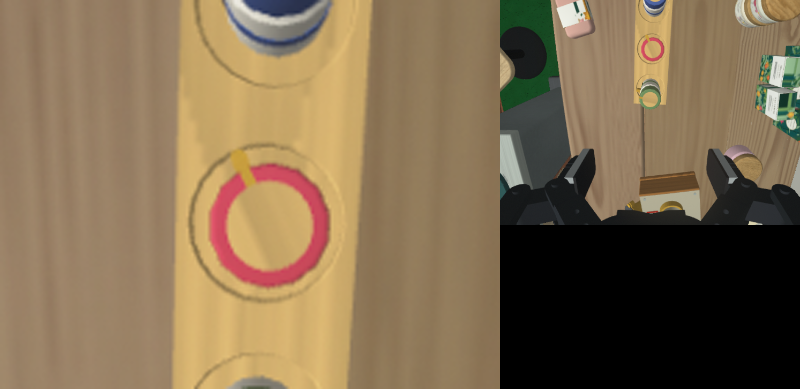

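Run:
```python
from h import *
from scipy.optimize import least_squares
z=np.load('w2.npz');c=(z['K'],z['D'],z['T']);im=z['im'];d=z['d'];hsv=cv2.cvtColor(im,cv2.COLOR_RGB2HSV).astype(int)
H,S,V=hsv[...,0],hsv[...,1],hsv[...,2]
def box(u0,v0,u1,v1):
    m=np.zeros(d.shape,bool);m[v0:v1,u0:u1]=1;return m
pink=((H>165)|(H<4))&(S>100)&box(240,50,330,140)
P=cloud(c,d,pink);print('z',np.percentile(P[:,2],[5,50,95]))
def circ(m,zz):
    k=np.vstack(cv2.findContours(m.astype(np.uint8),0,1)[0]).reshape(-1,2)
    k=cv2.convexHull(k).reshape(-1,2); Q=at_z(c,k,zz)[:,:2]
    s=least_squares(lambda p:np.hypot(*(Q-p[:2]).T)-p[2],[*Q.mean(0),.017],loss='soft_l1',f_scale=.0005);return s.x,np.abs(s.fun).mean()
for m in [.108,.100]: print(circ(pink,m))
x=circ(pink,.108)[0]
b=(H>14)&(H<32)&(S>145)&box(240,50,330,140)
n,lab,st,ce=cv2.connectedComponentsWithStats(b.astype(np.uint8))
for i in range(1,n):
    if st[i,4]>8: print(st[i],ce[i].round(1))
q=np.argwhere(b)[:,::-1];Q=at_z(c,q,.108)[:,:2]-x[:2];r=np.hypot(*Q.T);k=(r>.011)&(r<.0168)
a=np.degrees(np.arctan2(Q[k,1],Q[k,0]));print('tick ang',np.median(a),np.percentile(a,[5,25,75,95]),k.sum())
# rib below
Q=at_z(c,q,.065)[:,:2]-x[:2];r=np.hypot(*Q.T);k=(r>.0185)&(r<.027)
a=np.degrees(np.arctan2(Q[k,1],Q[k,0]));print('rib ang',np.median(a),np.percentile(a,[5,25,75,95]),k.sum())
# rest yaw & recess via cloud
# collar refit
z=np.load('w1.npz');c=(z['K'],z['D'],z['T']);im=z['im'];d=z['d'];hsv=cv2.cvtColor(im,cv2.COLOR_RGB2HSV).astype(int)
H,S,V=hsv[...,0],hsv[...,1],hsv[...,2]
b=(H>14)&(H<32)&(S>120)&(V>150)&box(195,20,278,100)
k=cv2.convexHull(np.vstack(cv2.findContours(b.astype(np.uint8),0,1)[0]).reshape(-1,2)).reshape(-1,2);print(len(k))
for zz in (.074,):
    Q=at_z(c,k,zz)[:,:2]
    for r in (None,.026):
        f=(lambda p:np.hypot(*(Q-p[:2]).T)-p[2]) if r is None else (lambda p:np.hypot(*(Q-p[:2]).T)-r)
        s=least_squares(f,[*Q.mean(0),.025],loss='soft_l1',f_scale=.0005);print('collar',zz,s.x,np.abs(s.fun).mean(),np.abs(s.fun).max())
```

```text
z [0.106826   0.10823104 0.10951957]
(array([0.48128256, 0.34434689, 0.01629312]), np.float64(0.00011433029168805827))
(array([0.48133944, 0.34426615, 0.01673503]), np.float64(0.00011740522769082596))
[271  65   9  13  64] [275.   70.3]
tick ang 113.71578410857856 [109.27574199 111.26071354 116.2441994  118.39653382] 24
rib ang 114.34818443143232 [108.11556149 111.24859919 117.63136901 120.08762449] 42
33
collar 0.074 [0.523416   0.00171968 0.02588118] 0.0001325946443358151 0.00047207762388047636
collar 0.074 [0.52340303 0.00171675 0.025     ] 0.00017005474459571977 0.0006035316628371749
```

Request:
arm_command([
  {"travel":[0.86,0.03,0],"roll":0,"jaw":1},
  {"travel":[0.86,0.03,0],"roll":0,"jaw":1},
  {"travel":[0.85,0.04,0],"roll":0,"jaw":1},
  {"travel":[0,0,0.9],"roll":0,"jaw":1},
  {"travel":[0,0,0.9],"roll":0,"jaw":1},
  {"travel":[0,0,0.9],"roll":0,"jaw":1},
  {"travel":[0,0,0.9],"roll":0,"jaw":1},
  {"travel":[0,0,0.9],"roll":0,"jaw":1},
  {"travel":[0,0,0.7],"roll":0,"jaw":1},
  {"travel":[0,0,0.5],"roll":0,"jaw":1},
  {"travel":[0,0,0.35],"roll":0,"jaw":1},
  {"travel":[0,0,0],"roll":0,"jaw":1},
])

```text
time: 7.45
ee_pos: [0.4793, 0.3446, 0.0755]
tcp_rot: [-179.7, 0.2, 90.0]
force: [-0.2, -0.8, -0.8]
width: 0.0854
gripper_force: 0.0
```

Request:
arm_command([
  {"travel":[0,0.04,0],"roll":0,"jaw":0.2},
  {"travel":[0,0,0],"roll":0,"jaw":-0.1},
  {"travel":[0,0,0],"roll":0,"jaw":-1},
  {"travel":[0,0,0],"roll":0,"jaw":-1},
  {"travel":[0,0,0],"roll":0,"jaw":-1},
  {"travel":[0,0,0],"roll":0,"jaw":-1},
  {"travel":[0,0,0],"roll":0,"jaw":-1},
  {"travel":[0,0,0],"roll":0,"jaw":-1},
])

```text
time: 8.12
ee_pos: [0.4827, 0.346, 0.0803]
tcp_rot: [179.9, -0.1, 90.0]
force: [-2.1, -0.1, 6.0]
width: 0.0325
gripper_force: 59.3
```

Request:
arm_command([
  {"travel":[0,0,-0.3],"roll":0,"jaw":-1},
  {"travel":[0,0,-0.8],"roll":0,"jaw":-1},
  {"travel":[0,0,-1],"roll":0,"jaw":-1},
  {"travel":[0,0,-1],"roll":0,"jaw":-1},
  {"travel":[0,0,-1],"roll":0,"jaw":-1},
  {"travel":[0,0,-0.5],"roll":0,"jaw":-1},
  {"travel":[0,0,0],"roll":0,"jaw":-1},
  {"travel":[0,0,0],"roll":0,"jaw":-1},
])

```text
time: 8.78
ee_pos: [0.4824, 0.3456, 0.2172]
tcp_rot: [179.9, -0.0, 90.0]
force: [-0.5, -0.1, -1.9]
width: 0.0328
gripper_force: 59.6
```

Run:
```python
from h import *
s=read_state();p=s['ee_pos'];print(s['time'],p,s['tcp_rot'],s['width'],s['force'])
out=[]
for n in ['side','wrist']:
    c=cam(n); im,d=snapshot(n); np.savez(n+'3.npz',im=im,d=d,K=c[0],D=c[1],T=c[2])
    u,v=proj(c,p)[0].astype(int);print(n,u,v)
    o=outline_of('rose_pod',n)
    for k in o[:1]:
        P=cloud(c,d,k['mask']);print(k['conf'],k['position'],k['mask'].sum(),np.percentile(P,[2,50,98],axis=0).round(3).tolist())
    if n=='side': out.append(cv2.resize(im[max(0,v-60):v+90,u-75:u+75,::-1],(400,400),interpolation=cv2.INTER_CUBIC))
    else: out.append(cv2.resize(im[120:420,130:430,::-1],(400,400)))
cv2.imwrite('pics/v4.png',np.hstack(out))
```

```text
8.7833 [0.48239115 0.34561119 0.21717868] [ 1.79912811e+02 -3.53323347e-02  8.99916256e+01] 0.03278717685068999 [-0.45690918 -0.10369881 -1.87985965]
side 274 245
0.86 [274.5, 252.0] 823 [[0.464, 0.224, 0.002], [0.48, 0.358, 0.209], [0.533, 0.364, 0.247]]
wrist 283 281
0.84 [279.0, 284.8] 10840 [[0.466, 0.33, 0.153], [0.481, 0.354, 0.24], [0.497, 0.362, 0.243]]
```

View pics/v4.png

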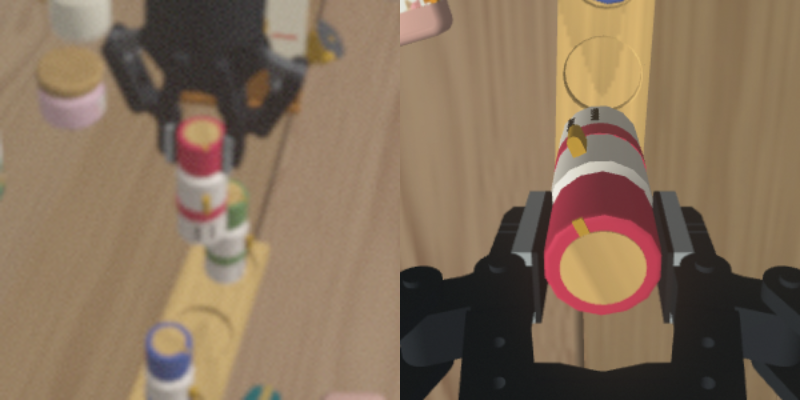

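```bash
cat > held.py <<'E'
from h import *
from scipy.optimize import least_squares
def held(c,im,d):
    hsv=cv2.cvtColor(im,cv2.COLOR_RGB2HSV).astype(int);H,S,V=hsv[...,0],hsv[...,1],hsv[...,2]
    B=np.zeros(d.shape,bool);B[180:380,220:340]=1
    pink=((H>165)|(H<4))&(S>100)&(V>150)&B   # lit top ring
    P=cloud(c,d,pink);zt=np.percentile(P[:,2],60)
    k=np.vstack(cv2.findContours(pink.astype(np.uint8),0,1)[0]).reshape(-1,2);k=cv2.convexHull(k).reshape(-1,2);Q=at_z(c,k,zt)[:,:2]
    s=least_squares(lambda p:np.hypot(*(Q-p[:2]).T)-p[2],[*Q.mean(0),.017],loss='soft_l1',f_scale=.0005)
    b=(H>14)&(H<32)&(S>145)&(V>150)&B
    q=np.argwhere(b)[:,::-1]
    T=at_z(c,q,zt)[:,:2]-s.x[:2];r=np.hypot(*T.T);m=(r>.0125)&(r<.0168);T=T[m].mean(0)
    # rib, by depth cloud
    P=cloud(c,d,b);P=P[(P[:,2]<zt-.04)&(P[:,2]>zt-.06)];rr=P[:,:2]-s.x[:2];k=(np.hypot(*rr.T)>.019)&(np.hypot(*rr.T)<.028);rb=rr[k].mean(0)
    print('cap',s.x,'top z',zt,'res',np.abs(s.fun).mean(),'tick',np.degrees(np.arctan2(T[1],T[0])),m.sum(),'rib',np.degrees(np.arctan2(rb[1],rb[0])),np.hypot(*rb),k.sum())
    return s.x,zt
E
python3 - <<'E'
from held import *
z=np.load('wrist3.npz');held((z['K'],z['D'],z['T']),z['im'],z['d'])
E
```

```text
cap [0.48149959 0.35552575 0.02536688] top z 0.24218179860170422 res 0.002348437124060297 tick nan 0 rib nan nan 0held.py:12: RuntimeWarning: Mean of empty slice.
  T=at_z(c,q,zt)[:,:2]-s.x[:2];r=np.hypot(*T.T);m=(r>.0125)&(r<.0168);T=T[m].mean(0)
  ret = um.true_divide(
held.py:14: RuntimeWarning: Mean of empty slice.
  P=cloud(c,d,b);P=P[(P[:,2]<zt-.04)&(P[:,2]>zt-.06)];rr=P[:,:2]-s.x[:2];k=(np.hypot(*rr.T)>.019)&(np.hypot(*rr.T)<.028);rb=rr[k].mean(0)
```

Run:
```python
s=open('held.py').read()
s=s.replace("    P=cloud(c,d,pink);zt=np.percentile(P[:,2],60)\n","""    Z=np.zeros(d.shape);m=d>0;Z[m]=cloud(c,d,m)[:,2]
    wood=(H>10)&(H<32)&(S>50)&B&(Z>Z[B].max()-.02);zt=np.median(Z[wood])
    pink&=abs(Z-zt)<.0025
""")
s=s.replace("b=(H>14)&(H<32)&(S>145)&(V>150)&B","b=(H>12)&(H<32)&(S>140)&(V>120)&B0").replace("    pink=","    B0=np.zeros(d.shape,bool);B0[180:380,220:340]=1\n    pink=")
open('held.py','w').write(s)
from held import *
z=np.load('wrist3.npz');c=(z['K'],z['D'],z['T']);im=z['im'];held(c,im,z['d'])
hsv=cv2.cvtColor(im,cv2.COLOR_RGB2HSV);print('rib px',hsv[223:227,261:265].reshape(-1,3)[::4],'tick',hsv[287:293,264:269].reshape(-1,3)[::4],'wood',hsv[310,280],'ring',hsv[345,280])
```

```text
Traceback (most recent call last):
  File "held.py", line 11, in held
    k=np.vstack(cv2.findContours(pink.astype(np.uint8),0,1)[0]).reshape(-1,2);k=cv2.convexHull(k).reshape(-1,2);Q=at_z(c,k,zt)[:,:2]
      ~~~~~~~~~^^^^^^^^^^^^^^^^^^^^^^^^^^^^^^^^^^^^^^^^^^^^^^^^
ValueError: need at least one array to concatenate
```

Run:
```python
import re
s=open('held.py').read()
s=re.sub(r"    wood=.*\n","    zt=np.median(Z[312:324,270:290])\n",s)
open('held.py','w').write(s)
from held import *
z=np.load('wrist3.npz');c=(z['K'],z['D'],z['T']);im=z['im']
hsv=cv2.cvtColor(im,cv2.COLOR_RGB2HSV);print('rib px',hsv[223:227,261:265].reshape(-1,3)[::4],'tick',hsv[287:293,264:269].reshape(-1,3)[::4],'wood',hsv[310,280],'ring',hsv[345,280])
held(c,im,z['d'])
```

```text
rib px [[ 21 169 187]
 [ 21 170 188]
 [ 21 171 188]
 [ 21 170 187]] tick [[ 21 173 186]
 [ 12 160 191]
 [ 20 172 187]
 [ 21 173 187]
 [ 21 174 186]
 [ 21 173 186]
 [ 21 175 187]
 [ 21 174 186]] wood [ 19 123 191] ring [ 19 121 196]
cap [0.48162859 0.34428333 0.01629398] top z 0.24263167912822145 res 0.00015440755337554565 tick 114.65481896955005 79 rib 117.06244754987826 0.022107232624285853 135
```

Request:
arm_command([
  {"travel":[-0.5,0.06,0],"roll":0,"jaw":-1},
  {"travel":[-0.95,0.12,0],"roll":0,"jaw":-1},
  {"travel":[-0.95,0.12,0],"roll":0,"jaw":-1},
  {"travel":[-0.95,0.12,0],"roll":0,"jaw":-1},
  {"travel":[-0.95,0.12,0],"roll":0,"jaw":-1},
  {"travel":[-0.95,0.12,0],"roll":0,"jaw":-1},
  {"travel":[-0.95,0.12,0],"roll":0,"jaw":-1},
  {"travel":[-0.95,0.12,0],"roll":0,"jaw":-1},
  {"travel":[-0.95,0.12,0],"roll":0,"jaw":-1},
  {"travel":[-0.95,0.12,0],"roll":0,"jaw":-1},
  {"travel":[-0.95,0.12,0],"roll":0,"jaw":-1},
  {"travel":[-0.95,0.12,0],"roll":0,"jaw":-1},
  {"travel":[-0.47,0.03,0],"roll":0,"jaw":-1},
])

```text
time: 10.07
ee_pos: [0.5237, -0.001, 0.2153]
tcp_rot: [-179.9, 0.1, 89.8]
force: [0.0, -0.3, -0.8]
width: 0.0323
gripper_force: 59.6
```

Request:
arm_command([
  {"travel":[0,0,0],"roll":-1,"jaw":-1},
  {"travel":[0,0,0],"roll":-1,"jaw":-1},
  {"travel":[0,0,0],"roll":-1,"jaw":-1},
  {"travel":[0,0,0],"roll":-1,"jaw":-1},
  {"travel":[0,0,0],"roll":-1,"jaw":-1},
  {"travel":[0,0,0],"roll":-1,"jaw":-1},
  {"travel":[0,0,0],"roll":-1,"jaw":-1},
  {"travel":[0,0,0],"roll":-1,"jaw":-1},
  {"travel":[0,0,0],"roll":-1,"jaw":-1},
  {"travel":[0,0,0],"roll":-1,"jaw":-1},
  {"travel":[0,0,0],"roll":-1,"jaw":-1},
  {"travel":[0,0,0],"roll":-1,"jaw":-1},
  {"travel":[0,0,0],"roll":-1,"jaw":-1},
  {"travel":[0,0,0],"roll":-1,"jaw":-1},
  {"travel":[0,0,0],"roll":-1,"jaw":-1},
  {"travel":[0,0,0],"roll":-1,"jaw":-1},
  {"travel":[0,0,0],"roll":-1,"jaw":-1},
  {"travel":[0,0,0],"roll":-1,"jaw":-1},
  {"travel":[0,0,0],"roll":0,"jaw":-1},
  {"travel":[0,0,0],"roll":0,"jaw":-1},
])

```text
time: 11.73
ee_pos: [0.5237, 0.0024, 0.2157]
tcp_rot: [-180.0, -0.1, 161.9]
force: [-0.3, -0.9, -1.1]
width: 0.0325
gripper_force: 59.4
```

Run:
```python
from held import *
s=read_state();p=s['ee_pos'];print(s['time'],p,s['tcp_rot'],s['joints'].round(1))
c=cam('wrist'); im,d=snapshot('wrist'); np.savez('wrist4.npz',im=im,d=d,K=c[0],D=c[1],T=c[2])
held(c,im,d); cv2.imwrite('pics/v5.png',im[...,::-1]); print(proj(c,[[.5234,.0017,.074],[.5006,-.0009,.074]]))
```

```text
11.7333 [0.52373444 0.00239675 0.21569378] [-1.79955747e+02 -9.32214042e-02  1.61864193e+02] [ -5.9   1.9  83.5  -0.   94.6 -77.8]
cap [0.52382237 0.0017783  0.01650349] top z 0.24418346364190097 res 0.00026724424554041757 tick -172.20225374823355 66 rib -172.0802962732414 0.022268050893330324 174
[[281.34577374 192.14965941]
 [269.16829594 166.61851447]]
```

View pics/v5.png

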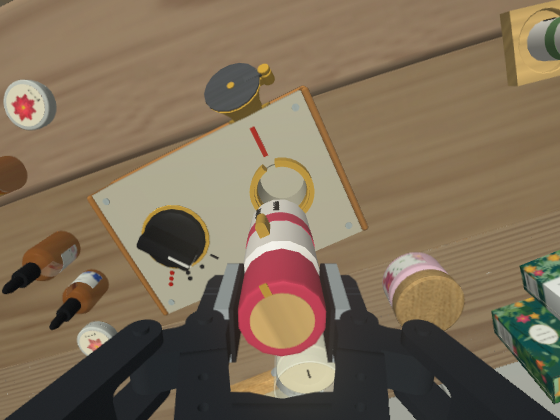

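Request:
arm_command([
  {"travel":[0,0,0.3],"roll":0.3,"jaw":-1},
  {"travel":[0,0,0.6],"roll":0,"jaw":-1},
  {"travel":[0,0,0.6],"roll":0,"jaw":-1},
  {"travel":[0,0,0.5],"roll":0,"jaw":-1},
  {"travel":[0,0,0.4],"roll":0,"jaw":-1},
  {"travel":[0,0,0.4],"roll":0,"jaw":-1},
  {"travel":[0,0,0.3],"roll":0,"jaw":-1},
  {"travel":[0,0,0.3],"roll":0,"jaw":-1},
  {"travel":[0,0,0.2],"roll":0,"jaw":-1},
  {"travel":[0,0,0],"roll":0,"jaw":-1},
  {"travel":[0,0,0],"roll":0,"jaw":-1},
])

```text
time: 12.7
ee_pos: [0.5245, 0.0029, 0.1086]
tcp_rot: [-180.0, 0.0, 160.8]
force: [0.0, 0.4, -0.9]
width: 0.0321
gripper_force: 59.5
```

Request:
arm_command([
  {"travel":[0,0,0.1],"roll":0,"jaw":-1},
  {"travel":[0,0,0.1],"roll":0,"jaw":-1},
  {"travel":[0,0,0.1],"roll":0,"jaw":-1},
  {"travel":[0,0,0],"roll":0,"jaw":-1},
])

```text
time: 13.03
ee_pos: [0.5243, 0.0029, 0.0991]
tcp_rot: [-180.0, -0.0, 160.8]
force: [0.2, -0.1, -0.7]
width: 0.0328
gripper_force: 59.5
```

Request:
arm_command([
  {"travel":[0,0,0.07],"roll":0,"jaw":-1},
  {"travel":[0,0,0.07],"roll":0,"jaw":-1},
  {"travel":[0,0,0],"roll":0,"jaw":-1},
])

```text
time: 13.28
ee_pos: [0.5242, 0.0029, 0.0949]
tcp_rot: [-180.0, -0.0, 160.8]
force: [0.2, 0.2, -1.3]
width: 0.0322
gripper_force: 59.5
```

Request:
arm_command([
  {"travel":[0,0,0.05],"roll":0,"jaw":-1},
  {"travel":[0,0,0.03],"roll":0,"jaw":-1},
  {"travel":[0,0,0],"roll":0,"jaw":-1},
])

```text
time: 13.53
ee_pos: [0.5243, 0.0029, 0.0928]
tcp_rot: [-180.0, -0.0, 160.8]
force: [-0.2, -0.5, -1.3]
width: 0.0321
gripper_force: 59.5
```

Run:
```python
from held import *
s=read_state();print(s['ee_pos'],s['force'])
c=cam('wrist'); im,d=snapshot('wrist'); held(c,im,d)
```

```text
[0.52430158 0.00291192 0.09275708] [-0.1956542  -0.45694328 -1.28700011]
cap [0.52426533 0.00232696 0.01651353] top z 0.12134859193868769 res 0.00024870464216922457 tick -173.29773079212694 66 rib 161.32513602145 0.016193507881646495 2166
```

Nearly on the floor (top 0.121); go down a touch more, watching for contact.

Request:
arm_command([
  {"travel":[0,0,0.04],"roll":0,"jaw":-1},
  {"travel":[0,0,0],"roll":0,"jaw":-1},
])

```text
time: 13.75
ee_pos: [0.5247, 0.0029, 0.0923]
tcp_rot: [180.0, 0.1, 160.8]
force: [0.1, -0.1, 2.0]
width: 0.0322
gripper_force: 59.9
```

Request:
arm_command([
  {"travel":[0,0,0.04],"roll":0,"jaw":-1},
  {"travel":[0,0,0],"roll":0,"jaw":-1},
])

```text
time: 13.92
ee_pos: [0.525, 0.0027, 0.0923]
tcp_rot: [180.0, 0.1, 160.8]
force: [-2.5, -0.4, 5.8]
width: 0.0321
gripper_force: 60.2
```

Request:
arm_command([
  {"travel":[0,0,0],"roll":0,"jaw":1},
  {"travel":[0,0,0],"roll":0,"jaw":1},
  {"travel":[0,0,0],"roll":0,"jaw":1},
  {"travel":[0,0,0],"roll":0,"jaw":1},
  {"travel":[0,0,-0.2],"roll":0,"jaw":1},
  {"travel":[0,0,-0.6],"roll":0,"jaw":1},
  {"travel":[0,0,-1],"roll":0,"jaw":1},
  {"travel":[0,0,-1],"roll":0,"jaw":1},
  {"travel":[0,0,-1],"roll":0,"jaw":1},
  {"travel":[0,0,-0.7],"roll":0,"jaw":1},
  {"travel":[0,0,0],"roll":0,"jaw":1},
])

```text
time: 14.83
ee_pos: [0.527, 0.0027, 0.2324]
tcp_rot: [179.8, 0.7, 160.8]
force: [0.4, -1.0, 0.7]
width: 0.085
gripper_force: 0.0
```

Run:
```python
from h import *
s=read_state();print(s['time'],s['ee_pos'],s['tcp_rot'],s['width'])
c=cam('wrist'); im,d=snapshot('wrist'); np.savez('wrist5.npz',im=im,d=d,K=c[0],D=c[1],T=c[2])
P=cloud(c,d,np.ones(d.shape,bool)); k=np.hypot(P[:,0]-.5238,P[:,1]-.0018)<.0155; print('cap top z',np.median(P[k,2]),k.sum())
for p in [[.5234,.0017,.12],[.535,-.1018,.09]]: print(proj(c,p))
cv2.imwrite('pics/v6.png',im[...,::-1])
```

```text
14.8333 [0.52702634 0.00268405 0.23244675] [179.84656291   0.66181356 160.79345562] 0.08495600882810785
cap top z 0.3075597165065227 4600
[[278.85089874 197.08844466]]
[[168.34053639 237.64875385]]
```

View pics/v6.png

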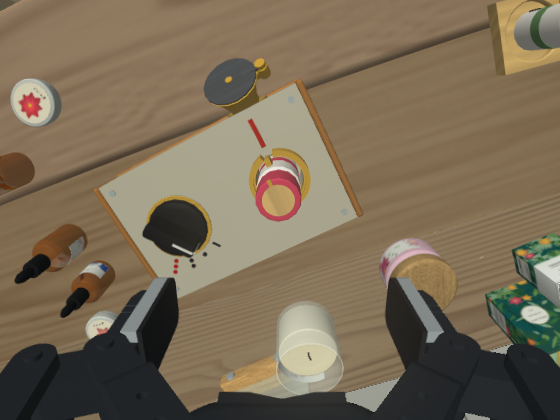

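Request:
arm_command([
  {"travel":[0,0,0],"roll":1,"jaw":0.2},
  {"travel":[0,0,0],"roll":1,"jaw":0.2},
  {"travel":[0,0,0],"roll":1,"jaw":0.2},
  {"travel":[0,0,0],"roll":1,"jaw":0.2},
  {"travel":[0,0,0],"roll":1,"jaw":0.2},
  {"travel":[0,0,0],"roll":1,"jaw":0.2},
  {"travel":[0,0,0],"roll":1,"jaw":0.2},
  {"travel":[0,0,0],"roll":1,"jaw":0.2},
  {"travel":[0,0,0],"roll":1,"jaw":0.2},
  {"travel":[0,0,0],"roll":1,"jaw":0.2},
  {"travel":[0,0,0],"roll":1,"jaw":0.2},
  {"travel":[0,0,0],"roll":1,"jaw":0.2},
  {"travel":[0,0,0],"roll":1,"jaw":0.2},
  {"travel":[0,0,0],"roll":1,"jaw":0.2},
  {"travel":[0,0,0],"roll":1,"jaw":0.2},
  {"travel":[0,0,0],"roll":1,"jaw":0.2},
  {"travel":[0,0,0],"roll":1,"jaw":0.2},
  {"travel":[0,0,0],"roll":1,"jaw":0.2},
  {"travel":[0,0,0],"roll":1,"jaw":0.2},
  {"travel":[0,0,0],"roll":1,"jaw":0.2},
])

```text
time: 16.55
ee_pos: [0.5236, 0.003, 0.2235]
tcp_rot: [-179.8, 0.0, 80.6]
force: [0.1, 0.5, 0.1]
width: 0.0512
gripper_force: 0.0
```

Request:
arm_command([
  {"travel":[0,0,0],"roll":1,"jaw":0.2},
  {"travel":[0,0,0],"roll":1,"jaw":0.2},
  {"travel":[0,0,0],"roll":1,"jaw":0.2},
  {"travel":[0,0,0],"roll":1,"jaw":0.2},
  {"travel":[0,0,0],"roll":1,"jaw":0.2},
  {"travel":[0,0,0],"roll":1,"jaw":0.2},
  {"travel":[0,0,0],"roll":1,"jaw":0.2},
  {"travel":[0,0,0],"roll":1,"jaw":0.2},
  {"travel":[0,0,0],"roll":1,"jaw":0.2},
  {"travel":[0,0,0],"roll":0.6,"jaw":0.2},
  {"travel":[0,0,0],"roll":0,"jaw":0.2},
  {"travel":[0,0,0],"roll":0,"jaw":0.2},
])

```text
time: 17.55
ee_pos: [0.5238, 0.003, 0.2241]
tcp_rot: [-179.9, 0.1, 42.5]
force: [0.6, 0.1, -0.3]
width: 0.0513
gripper_force: 0.0
```

Run:
```python
from h import *
s=read_state();p=s['ee_pos'];print(s['time'],p,s['tcp_rot'],s['width'])
a=np.radians(s['tcp_rot'][2]);D=np.array([.5355,-.1016])-p[:2]
print('travel units x,y',(D@[np.cos(a),np.sin(a)])/.03,(D@[np.sin(a),-np.cos(a)])/.03)
z=np.load('wrist5.npz');c=(z['K'],z['D'],z['T']);d=z['d'];P=cloud(c,d,np.ones(d.shape,bool)); k=(np.hypot(P[:,0]-.5238,P[:,1]-.0018)<.0155)&(P[:,2]<.2); print('cap top z',np.median(P[k,2]),k.sum())
```

```text
17.55 [0.52376274 0.00302779 0.2240788 ] [-1.79886824e+02  1.05700165e-01  4.24629620e+01] 0.05132830472206472
travel units x,y -2.0658963094756135 2.8369787644718802
cap top z 0.12033039344562618 1671
```

Request:
arm_command([
  {"travel":[-0.52,0.71,0],"roll":0,"jaw":0},
  {"travel":[-0.52,0.71,0],"roll":0,"jaw":0},
  {"travel":[-0.52,0.71,0],"roll":0,"jaw":0},
  {"travel":[-0.51,0.71,0],"roll":0,"jaw":0},
  {"travel":[0,0,0.8],"roll":0,"jaw":0},
  {"travel":[0,0,1],"roll":0,"jaw":0},
  {"travel":[0,0,0.8],"roll":0,"jaw":0},
  {"travel":[0,0,0.4],"roll":0,"jaw":0},
  {"travel":[0,0,0],"roll":0,"jaw":0},
  {"travel":[0,0,0],"roll":0,"jaw":0},
])

```text
time: 18.38
ee_pos: [0.5357, -0.1017, 0.1353]
tcp_rot: [-179.9, 0.0, 42.4]
force: [0.3, 0.3, 1.0]
width: 0.0427
gripper_force: 0.0
```

Run:
```python
from h import *
s=read_state();p=s['ee_pos'];print(s['time'],p,s['tcp_rot'],s['width'],s['force'])
c=cam('wrist'); im,d=snapshot('wrist'); np.savez('wrist6.npz',im=im,d=d,K=c[0],D=c[1],T=c[2])
im=np.ascontiguousarray(im[...,::-1])
C=np.array([.5355,-.1016]);a=np.radians(42.4);e=np.array([np.cos(a),np.sin(a)]);n=np.array([-e[1],e[0]])
q=[[*(C+i*.023*e+j*.0065*n),.096] for i,j in [(1,1),(1,-1),(-1,-1),(-1,1)]]
cv2.polylines(im,[proj(c,q).astype(np.int32)],True,(0,255,0),1)
cv2.imwrite('pics/v7.png',im)
```

```text
18.3833 [ 0.53574316 -0.10169663  0.13527121] [-1.79940127e+02  4.08257993e-02  4.24295671e+01] 0.042679046450777657 [0.33586931 0.33538338 1.02629337]
```

View pics/v7.png

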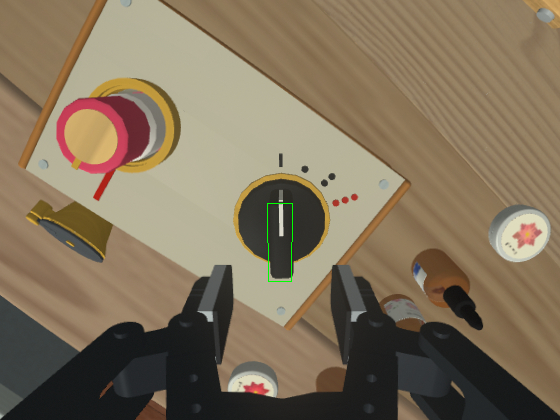

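Request:
arm_command([
  {"travel":[0,0,0.5],"roll":0,"jaw":0},
  {"travel":[0,0,0.6],"roll":0,"jaw":0},
  {"travel":[0,0,0.5],"roll":0,"jaw":0},
  {"travel":[0,0,0.3],"roll":0,"jaw":0},
  {"travel":[0,0,0.2],"roll":0,"jaw":0},
  {"travel":[0,0,0],"roll":0,"jaw":0},
  {"travel":[0,0,0],"roll":0,"jaw":0},
])

```text
time: 19.02
ee_pos: [0.5367, -0.102, 0.0737]
tcp_rot: [179.9, -0.0, 42.4]
force: [-0.2, 0.0, -0.0]
width: 0.0428
gripper_force: 0.0
```

Request:
arm_command([
  {"travel":[0,0,0],"roll":0,"jaw":-0.3},
  {"travel":[0,0,0],"roll":0,"jaw":-0.5},
  {"travel":[0,0,0],"roll":0,"jaw":-1},
  {"travel":[0,0,0],"roll":0,"jaw":-1},
  {"travel":[0,0,0],"roll":0,"jaw":-1},
  {"travel":[0,0,0],"roll":0,"jaw":-1},
  {"travel":[0,0,0],"roll":0,"jaw":-1},
])

```text
time: 19.6
ee_pos: [0.5359, -0.1013, 0.074]
tcp_rot: [-180.0, -0.0, 42.4]
force: [-3.4, 2.2, 5.5]
width: 0.0119
gripper_force: 60.3
```

Request:
arm_command([
  {"travel":[0,0,0],"roll":0.8,"jaw":-1},
  {"travel":[0,0,0],"roll":0.8,"jaw":-1},
  {"travel":[0,0,0],"roll":0.8,"jaw":-1},
  {"travel":[0,0,0],"roll":0.8,"jaw":-1},
  {"travel":[0,0,0],"roll":0.8,"jaw":-1},
  {"travel":[0,0,0],"roll":0.8,"jaw":-1},
  {"travel":[0,0,0],"roll":0.8,"jaw":-1},
  {"travel":[0,0,0],"roll":0.8,"jaw":-1},
  {"travel":[0,0,0],"roll":0.8,"jaw":-1},
  {"travel":[0,0,0],"roll":0.8,"jaw":-1},
  {"travel":[0,0,0],"roll":0.8,"jaw":-1},
  {"travel":[0,0,0],"roll":0.8,"jaw":-1},
  {"travel":[0,0,0],"roll":0.8,"jaw":-1},
  {"travel":[0,0,0],"roll":0.8,"jaw":-1},
  {"travel":[0,0,0],"roll":0.8,"jaw":-1},
  {"travel":[0,0,0],"roll":0.8,"jaw":-1},
  {"travel":[0,0,0],"roll":0,"jaw":-1},
])

```text
time: 21.02
ee_pos: [0.5357, -0.1006, 0.074]
tcp_rot: [-179.9, 0.0, -8.9]
force: [-4.3, 4.1, 6.7]
width: 0.0119
gripper_force: 60.5
```

Request:
arm_command([
  {"travel":[0,0,0],"roll":0.8,"jaw":-1},
  {"travel":[0,0,0],"roll":0.8,"jaw":-1},
  {"travel":[0,0,0],"roll":0.8,"jaw":-1},
  {"travel":[0,0,0],"roll":0.8,"jaw":-1},
  {"travel":[0,0,0],"roll":0.8,"jaw":-1},
  {"travel":[0,0,0],"roll":0.8,"jaw":-1},
  {"travel":[0,0,0],"roll":0.6,"jaw":-1},
  {"travel":[0,0,0],"roll":0,"jaw":-1},
  {"travel":[0,0,0],"roll":0,"jaw":-1},
  {"travel":[0,0,0],"roll":0,"jaw":-1},
])

```text
time: 21.85
ee_pos: [0.5358, -0.1003, 0.0739]
tcp_rot: [-179.9, 0.1, -30.3]
force: [-4.0, 5.3, 5.6]
width: 0.0122
gripper_force: 60.5
```

Run:
```python
from h import *
s=read_state();p=s['ee_pos'];print(s['time'],p,s['tcp_rot'],s['width'],s['force'],s['torque'],s['joints'].round(1))
c=cam('wrist'); im,d=snapshot('wrist')
P=cloud(c,d,np.ones(d.shape,bool)); k=(np.hypot(P[:,0]-.5238,P[:,1]-.0018)<.0155)&(P[:,2]<.2); print('cap z',np.median(P[k,2]) if k.any() else None,k.sum())
for ang in (0,1.26): 
    a=np.radians(6.6)+.625-ang; print(proj(c,[.5355+.023*np.cos(a),-.1016+.023*np.sin(a),.096]))
cv2.imwrite('pics/v8.png',im[...,::-1])
```

```text
21.85 [ 0.53580114 -0.10032914  0.07394891] [-1.79882020e+02  7.92131094e-02 -3.03378675e+01] 0.012222634399371095 [-3.9913104  5.3065054  5.6150545] [0.73976162 0.58697241 0.20068041] [-1.660e+01  9.200e+00  9.210e+01  1.000e-01  7.870e+01  1.037e+02]
cap z None 0
[[225.98345919 294.27964337]]
[[283.55921419 255.62376368]]
```

View pics/v8.png

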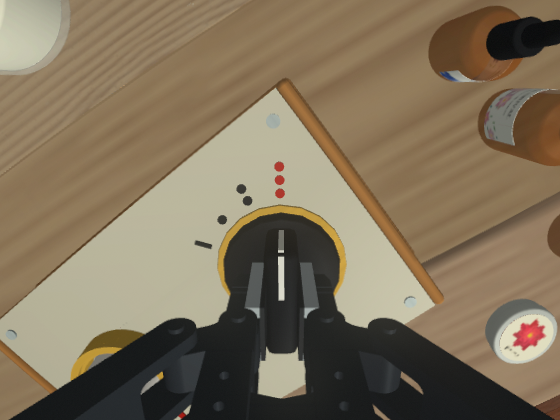

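Request:
arm_command([
  {"travel":[0,0,0],"roll":0.1,"jaw":-1},
  {"travel":[0,0,0],"roll":0,"jaw":-1},
  {"travel":[0,0,0],"roll":0,"jaw":-1},
  {"travel":[0,0,0],"roll":0,"jaw":-1},
])

```text
time: 22.23
ee_pos: [0.5358, -0.1003, 0.074]
tcp_rot: [-179.9, 0.1, -30.7]
force: [-3.5, 4.6, 5.9]
width: 0.0117
gripper_force: 60.5
```

Run:
```python
from h import *
for n in ['side','scene']:
    c=cam(n); im,d=snapshot(n)
    for o in outline_of('rose_pod',n)[:1]:
        P=cloud(c,d,o['mask']);print(n,o['conf'],np.percentile(P,[2,50,98],axis=0).round(3).tolist())
    u,v=proj(c,[.5238,.0018,.1])[0].astype(int)
    cv2.imwrite(f'pics/{n}9.png',cv2.resize(im[v-50:v+50,u-60:u+60,::-1],(720,600),interpolation=cv2.INTER_CUBIC))
```

```text
side 0.49 [[0.507, -0.007, 0.074], [0.522, 0.013, 0.103], [0.539, 0.02, 0.122]]
scene 0.44 [[0.509, -0.024, 0.065], [0.525, 0.011, 0.103], [0.545, 0.02, 0.124]]
```

View pics/side9.png

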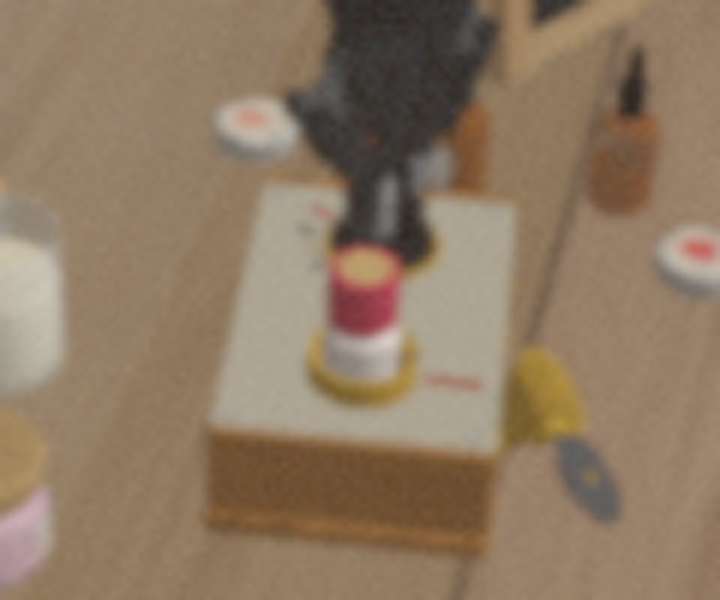

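The pod stands seated in the collar (355,320), and the dial grip has swung the shutter off the horn (590,480). I'm handing the job in.

```bash
python3 -c "
from rig import close_job
print(close_job())"
```

```text
the job is handed in; nothing more can be done
None
```

The rose pod is fully home in the tester with its rib in the notch, and the gripper is holding the dial at the third click with the shutter swung open; I handed the job in at about 22 s, and the judge's result was not shown.

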